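# Load the parts box into the laser welder's lane

## Robot

A 6-joint arm with a two-finger parallel gripper is mounted at the origin on the work surface. World frame = base frame: x ahead of the robot, y to its left, z up, the work surface at z = 0. Lengths are in m, angles in rad, forces in N, time in s.
With the tool pointing down it reaches from about 0.225 to 0.875 m from the base axis. Payload 3.4 kg.
Tool frame: the origin (TCP) lies at the very end of the fingers, on their centre line; the grasp point (between the pads) lies 19 mm behind it; z points along the fingers, x is the direction in which the jaws open and shut, and the axes are right-handed (so a half turn about z gives the same grasp; the last joint's range is limited). The gripper opens to 85 mm and grips with 20 to 120 N. Pads are 22 mm wide; open, the fingers measure 114 mm over their backs; the gripper's body (76 mm by 85 mm) begins 54 mm behind the grasp point. The pads swing forward as they close: fully open they stand 13 mm farther back than shut.
Start: joints at [0.987, 0.276, 1.505, -0, 1.361, -0.121], TCP at [0.257, 0.515, 0.231] pointing down, gripper open.
Joint ranges: [-2.89, 2.89], [-0.75, 2.08], [0.22, 2.7], [-1.18, 4.32], [0.11, 2.71], [-2.7, 2.7]. Speed limits (rad/s): [2.57, 2.57, 3.14, 3.14, 3.14, 3.14].

## Interface

Orientations are given as a unit quaternion [w, x, y, z].
In Python, from rig import manip gives the robot as it stands.
- The arm moves only by the tool carry_out, never from a script. Its argument "series" is a list of rows, each a list of 2 entries, a list of its own where there are three numbers: the shift along the tool's x, y, z in mm, then the turn about the tool's z in degrees. A call has 1 to 10 rows; each row shifts and turns the pose as measured when the row begins, along the tool's axes as they then stand; what a row does not reach is not made up. A row lasts 1/12 s, in which the tool goes at most 41.7 mm and 7.16 degrees, less where a joint would pass 70% of its speed; a pose out of reach is approached as far as the arm can. A call is refused whole if a number of a shift passes 41.7 or a number of a turn 7.16, either way. A call with a gripper value outside its range is refused whole. "fingers" is the finger opening in mm, from 0 to 85.4, set as the call begins (left out, the last holds). The fingers move at their own pace and stop on an object; "squeeze" is the grip in N (left out, the last holds). Time passes only in rows, so rows that do not move let the fingers close. It gives the time, the measured TCP pose, the force and the opening at its end, in the units of the state.
- manip.get_state(): the state, without advancing time (a new reading comes with each control period).
- manip.get_image(name): name is "scene" or "side" or "wrist"; returns a dict with "frame" (480x640x3 uint8, blue, green, red), "K" (3x3 intrinsics, pixels), "rvec" (rotation vector, rad) and "tvec" (3), from world to camera coordinates, as OpenCV has them; the wrist camera has in their place "mount" (4x4, takes a point from camera to tool coordinates, whose origin is the TCP and whose axes are the tool frame's). Camera axes: x right, y down, z forward; pixel columns grow to the right and rows downward; lengths in m; the calibration is good to about 2 mm. A picture is of the moment at which its call begins: read the wrist's pose just before it. There is no depth.
- manip.sign_off(): hands the job in, once; it reports no verdict.
The state is a dict: "clock": time; "qpos": joint angles; "qd": joint speeds; "effort": joint torques, N m; "position": TCP position; "ee_rot": TCP orientation; "contact_force": force on the tool from outside, world axes, zero at the start; "moment": the same for the moment, N m; "width": finger opening in m.
Only numpy, scipy, OpenCV 4.12 (cv2) and the standard library are available. Lean on these libraries where they do the work, as an engineer would, in place of code of your own. Each camera call takes 0.05 s, during which the arm holds its last target. There are 200 camera calls.

## Task

Push the blue parts box with the fingers, without lifting it, from the green infeed down the lane between the two yellow guide rails until it is fully home, flat against the black stop; neither the box nor the robot may touch either rail. Then press the green button all the way down to report the lane loaded, and let go. Do not press the red button, and leave everything else on the table where it is.

Things in the scene. Friction and masses are not known exactly. Their poses are not given: they have to be found in the camera images.
- lane: Loading lane: fixed aluminium plate 400 x 200 mm, 8 mm thick. Origin: centre of its underside, on the table. x runs down the lane from the open green infeed (x -200 to -40 mm, no rails) to the stop; y across it, roughly towards the robot; z up. Stop: black block 110 mm wide, face at x = +170 mm, top 48 mm above the table. The clear lane between the rails is 124 mm wide.
- rail_near: Yellow guide rail nearer the robot: a bar 210 mm long (lane x -40 to +170 mm), 8 mm wide, 22 mm tall on the plate, so its top is 30 mm above the table; inner face at lane y = +62 mm. Origin: centre of its underside, at lane (65, 66, 8) mm. x along the rail.
- rail_far: Yellow guide rail farther from the robot, the same bar; inner face at lane y = -62 mm, origin at lane (65, -66, 8) mm.
- box: Closed parts box, blue with a white lid, flush plain sides: 90 mm long (its x), 100 mm wide (y), 60 mm tall, 0.3 to 0.65 kg; slides loose on the plate. Origin: centre of its underside. Its x points roughly down the lane. Starts on the infeed, up to 20 mm off the lane's middle and 0.2 rad askew. Home against the stop, its origin is at lane x = +125 mm.
- ready (a joint): Travel of the green push button: 0 up, 0.006 m fully down; springs back, 4 N to hold it fully down. Green cap 36 mm across on a grey housing, pressed straight down.
- ready_top (a point): Centre of the top of the green button's cap.
- abort (a joint): Travel of the red push button, otherwise the same as the green one: 0 up, 0.006 m down.
- abort_top (a point): Centre of the top of the red button's cap.
- spool: Copper-coloured wire spool, 56 mm across, 48 mm tall, standing by the lane on the robot's side. Origin: centre of its underside.
- jar: Small jar, 48 mm across, 65 mm tall, standing by the lane on the far side. Origin: centre of its underside.
- insert: Steel mould insert, 50 x 40 mm, 38 mm tall with a step. Origin: centre of its underside.
- driver: Screwdriver lying on the table. Origin: under its middle; handle to its -x.
- caliper: Caliper lying flat, 170 mm long, 10 mm thick. Origin: centre of its underside.
- mug: White mug, 76 mm across, 85 mm tall. Origin: centre of its underside.
- solvent: Amber bottle with a red cap, 60 mm across, 140 mm tall. Origin: centre of its underside.
Things that resemble listed ones, but are neither listed nor needed, are in the scene too. Leave any purple look-alike of the box alone.

How it is judged:
On the way, in this order (a step that is already met when the one before it is completed fails the run):
1. the box is home against the stop, at rest between the rails (x of box in the frame of lane above 0.12 m and y of box in the frame of lane between -0.012 and 0.012 m and angle between the x axis of box and the x axis of lane, either way round below 0.09 rad and z of box in the frame of lane below 0.012 m and angle between box's own z axis and vertical below 0.05 rad and linear speed of box below 0.02 m/s), for 0.2 s.
2. the green button is pressed down (value of joint ready above 0.0045 m), for 0.05 s.
At the end, for the whole second after the job is handed in: The box stands on the lane's plate within 5 mm of the stop, within 12 mm of the lane's middle and 0.09 rad of square, upright and at rest; the green button was pressed at least 4.5 of its 6 mm after the box was home, and has been let go (all of step 1 and value of joint ready below 0.002 m); the robot touches nothing.
It fails at once if a guide rail is touched, by the box, the robot or anything else (contact force between anything else and rail_near above 0.3 N or contact force between anything else and rail_far above 0.3 N).
It fails at once if the box is lifted or tipped (more than 8 mm off the plate, or 0.2 rad) (z of box in the frame of lane above 0.016 m or angle between box's own z axis and vertical above 0.2 rad).
It fails at once if the red button is pressed (more than 3 mm) (value of joint abort above 0.003 m).
It fails at once if a bystander is moved more than 15 mm or tipped over (distance of any of spool, jar, insert, driver, caliper, mug, solvent from where it was at the start of the episode above 0.015 m or angle between any of spool, jar, insert, driver, caliper, mug, solvent's own z axis and vertical above 0.4 rad).
It also fails if it takes over 70 s, if anything falls off the work surface, if the arm or the gripper's body presses on something with over 40 N, if the wrist force passes 120 N, or if a joint passes its speed limit or range.

## Working session

There is one attempt and no reset: what is moved stays moved. The work goes in short steps, Python scripts to look and compute and a tool call to move; the robot and the scene stay as the last step left them, time stands still between calls to the robot, and variables do not carry over. Pictures are saved under pics/ and viewed, about 8 in all and at most 12, crops included, and the job is handed in when it is done.

Besides the shell and the picture viewer there is one more tool, called in YAML: its name, and indented under it one key for each argument. carry_out: Moves the arm, as the interface text tells. Its arguments: {"type":"object","properties":{"series":{"type":"array","items":{"type":"array"}},"fingers":{"type":"number"},"squeeze":{"type":"number"}},"required":["series"]}

```bash
mkdir -p pics
cat > h.py <<'E'
import numpy as np, cv2
from scipy.spatial.transform import Rotation as R
from rig import manip
def cam(name):
    s=manip.get_state(); d=manip.get_image(name); K=np.array(d["K"])
    if "rvec" in d:
        Rm=cv2.Rodrigues(np.array(d["rvec"],float))[0]; t=np.array(d["tvec"],float).ravel()
        Rw=Rm.T; c=-Rm.T@t
    else:
        q=s["ee_rot"]; Rt=R.from_quat([q[1],q[2],q[3],q[0]]).as_matrix(); M=np.array(d["mount"])
        Rw=Rt@M[:3,:3]; c=Rt@M[:3,3]+np.array(s["position"])
    return d["frame"],K,Rw,c
def ray(px,K,Rw,c,z):
    px=np.atleast_2d(np.array(px,float)); v=np.c_[px,np.ones(len(px))]@np.linalg.inv(K).T@Rw.T
    return c+v*((z-c[2])/v[:,2])[:,None]
def proj(p,K,Rw,c):
    v=(np.atleast_2d(p)-c)@Rw@K.T; return v[:,:2]/v[:,2:]
E
python3 - <<'E'
from h import *
s=manip.get_state(); print(s)
for n in("scene","side"):
    f,K,Rw,c=cam(n); cv2.imwrite(f"pics/{n}1.png",f); print(n,c,K[0,0],Rw[:,2])
E
```

```text
{'clock': 0.0, 'qpos': array([ 9.86984190e-01,  2.76590720e-01,  1.50613524e+00,  4.34436586e-06,
        1.36070004e+00, -1.21031141e-01]), 'qd': array([-0.00155702,  0.00085763,  0.00116461,  0.0006069 ,  0.00061166,
        0.00016404]), 'effort': array([ 1.63918026e-03, -4.16779125e+01, -2.45806736e+01,  1.38607006e-04,
        1.07262027e-02,  2.50377362e-06]), 'position': array([0.25642718, 0.5140631 , 0.23044131]), 'ee_rot': array([ 3.82685534e-04,  8.50422808e-01,  5.26099047e-01, -8.32976386e-04]), 'contact_force': array([-0.1444489 ,  0.1358245 ,  0.03726032]), 'moment': array([-0.00522829,  0.04160356, -0.01273928]), 'width': 0.08548410796142568}
scene [1.22313796 0.24563083 0.70226938] 434.0076283277208 [-0.66345641 -0.27354867 -0.69641706]
side [ 0.46693716 -0.7067456   0.83326477] 515.6633605405149 [ 0.13441583  0.66249694 -0.73690582]
```

View pics/scene1.png

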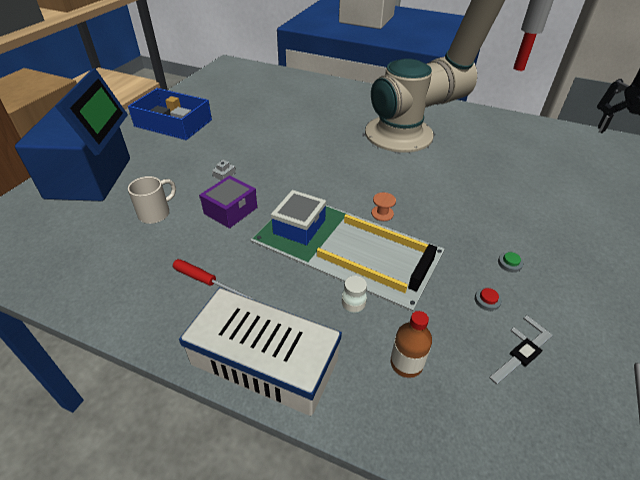

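View pics/side1.png

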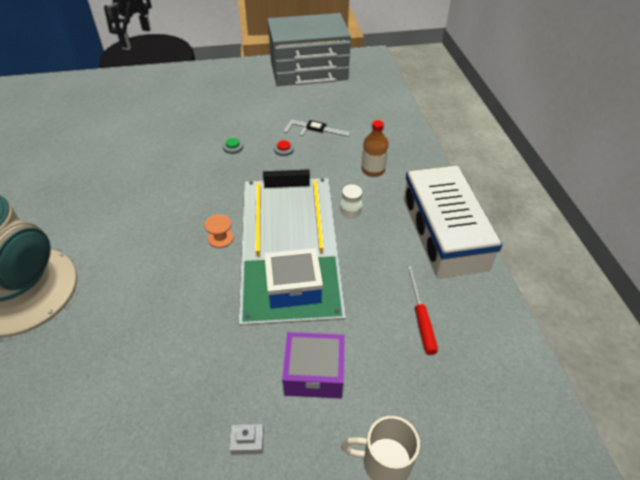

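Candidates for the box, by scene pixel: blue box with white lid on the green infeed (299,215), purple look-alike (229,200), blue open bin (170,110), white vented case (260,350). The first one matches. For the button, green is at (512,260) and red at (489,298). In the side view they are the box (293,278), green (233,145) and red (284,147).

```bash
cat > m.py <<'E'
from h import *
def blobs(mask,roi=None,mn=30):
    n,l,st,ce=cv2.connectedComponentsWithStats(mask.astype(np.uint8))
    return [(l==i,st[i],ce[i]) for i in range(1,n) if st[i,4]>=mn]
def hsvm(f,lo,hi): return cv2.inRange(cv2.cvtColor(f,cv2.COLOR_BGR2HSV),lo,hi)>0
def rect(m,z,C):
    cs=cv2.findContours(m.astype(np.uint8),cv2.RETR_EXTERNAL,cv2.CHAIN_APPROX_NONE)[0]
    c=max(cs,key=len)[:,0]; w=(ray(c,*C,z)[:,:2]*1000).astype(np.float32)
    r=cv2.minAreaRect(w); return np.round(cv2.boxPoints(r),1).tolist(),np.round(r[0],1),np.round(r[1],1)
E
python3 - <<'E'
from m import *
for n in("scene","side"):
    f,*C=cam(n); print("==",n)
    for m,st,ce in blobs(hsvm(f,(20,120,100),(33,255,255)),mn=60): print("yel",ce,*rect(m,.03,C))
    for m,st,ce in blobs(hsvm(f,(50,120,60),(85,255,255)),mn=20): 
        print("grn",ce,st[4],np.round(ray(ce,*C,.008)*1000), np.round(ray(ce,*C,.03)*1000), rect(m,.008,C)[0])
    for m,st,ce in blobs(hsvm(f,(105,130,40),(125,255,255)),mn=100): print("blu",ce,st[4])
    if n=="side": im=cv2.resize(f[110:340,180:400],None,fx=2.6,fy=2.6,interpolation=2); 
    else: im=cv2.resize(f[170:320,230:540],None,fx=2.5,fy=2.5,interpolation=2)
    cv2.imwrite(f"pics/c_{n}.png",im)
E
```

```text
== scene
yel [385.11714286 232.99285714] [[468.79998779296875, -3.0], [495.79998779296875, -6.199999809265137], [519.9000244140625, 198.3000030517578], [492.8999938964844, 201.5]] [494.4  97.6] [205.9  27.2]
yel [361.91925466 270.05714286] [[600.7000122070312, -16.5], [623.5, -19.0], [646.7999877929688, 190.6999969482422], [624.0, 193.1999969482422]] [623.7  87.1] [211.   22.9]
grn [ 98.04994325 109.91600454] 881 [[ 287. -943.    8.]] [[ 316. -905.   30.]] [[150.89999389648438, -1057.5999755859375], [239.89999389648438, -1114.4000244140625], [411.1000061035156, -845.7000122070312], [322.20001220703125, -789.0]]
grn [310.02586207 238.33045977] 348 [[560. -54.   8.]] [[581. -45.  30.]] [[428.8999938964844, -137.5], [613.5999755859375, -159.1999969482422], [628.9000244140625, -29.399999618530273], [444.20001220703125, -7.699999809265137]]
grn [262.61538462 229.78846154] 52 [[ 579. -168.    8.]] [[ 600. -155.   30.]] [[540.2999877929688, -166.8000030517578], [611.9000244140625, -174.89999389648438], [613.2999877929688, -163.0], [541.5999755859375, -154.89999389648438]]
grn [512.36363636 
[... 719 characters left out ...]
] [[466.3999938964844, -15.0], [472.8999938964844, -15.600000381469727], [494.8999938964844, 203.3000030517578], [488.3999938964844, 204.0]] [480.6  94.2] [220.1   6.5]
grn [232.05825243 142.37864078] 103 [[443. 397.   8.]] [[443. 367.  30.]] [[425.79998779296875, 378.29998779296875], [456.6000061035156, 376.0], [459.5, 414.70001220703125], [428.6000061035156, 417.0]]
grn [287.67417876 294.37662338] 2618 [[ 518. -108.    8.]] [[ 517. -124.   30.]] [[428.20001220703125, -151.1999969482422], [610.2000122070312, -170.60000610351562], [625.2000122070312, -30.0], [443.20001220703125, -10.5]]
blu [46.77976971 36.108439  ] 6861
blu [450.14691943 237.3957346 ] 422
blu [295.28426396 298.76311337] 591
```

View pics/c_side.png

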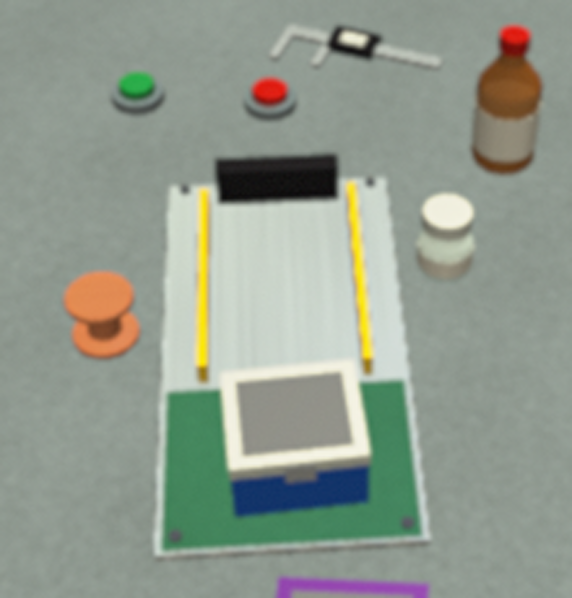

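View pics/c_scene.png

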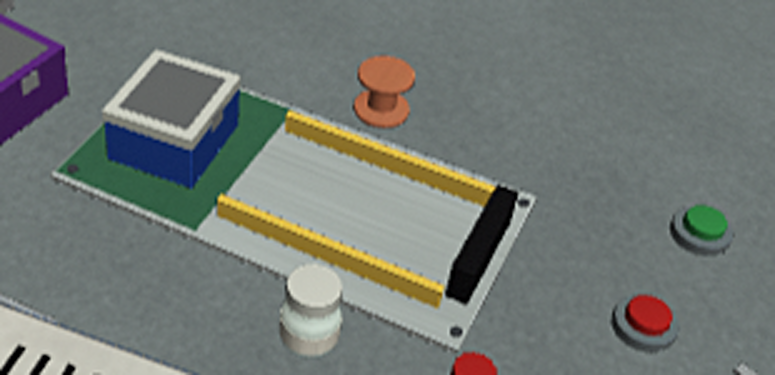

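Run:
```python
from m import *
f,*S=cam("side"); g,*N=cam("scene")
s=lambda p:np.array(p)/2.6+[180,110]; n=lambda p:np.array(p)/2.5+[230,170]
A=dict(pl_side=(s([(170,186),(385,178),(428,540),(155,552)]),.008,S),pl_scene=(n([(535,200),(460,348),(53,175)]),.008,N),
lid_side=(s([(220,373),(357,360),(370,460),(228,472)]),.068,S),lid_scene=(n([(156,50),(240,75),(190,147),(104,113)]),.068,N),
stop_side=(s([(217,160),(336,155)]),.048,S),stop_scene=(n([(516,188),(494,185),(450,263),(470,270)]),.048,N))
for k,(p,z,C) in A.items():
    w=ray(p,*C,z)[:,:2]*1000; d=np.diff(w,axis=0); print(k,w.round().tolist(),'mean',w.mean(0).round(1),'len',np.linalg.norm(d,axis=1).round(),'ang',np.degrees(np.arctan2(d[:,1],d[:,0])).round(1))
def tri(a,b):
    def r(p,C): v=C[1]@np.linalg.inv(C[0])@np.array([*p,1]); return C[2],v/np.linalg.norm(v)
    (c1,v1),(c2,v2)=r(a,S),r(b,N); t=np.linalg.lstsq(np.c_[v1,-v2],c2-c1,rcond=None)[0]
    p,q=c1+t[0]*v1,c2+t[1]*v2; return ((p+q)/2*1000).round(1),round(np.linalg.norm(p-q)*1000,1)
print("green",tri(s((137,84)),n((706,222)))); print("red",tri(s((270,91)),n((650,315))))
print("spool top",tri(s((99,297)),n((387,75)))); print("jar top",tri(s((447,211)),n((314,285))))
import itertools
# plate edge lines refined: subpixel corners
for nm,(p,z,C) in A.items():
    im=cv2.cvtColor(f if C is S else g,cv2.COLOR_BGR2GRAY)
    q=cv2.cornerSubPix(im,p.astype(np.float32).reshape(-1,1,2),(4,4),(-1,-1),(3,50,.01))[:,0]
    w=ray(q,*C,z)[:,:2]*1000; print(nm,(q-p).round(1).tolist(),w.round().tolist(),w.mean(0).round(1))
```

```text
pl_side [[464.0, 239.0], [661.0, 216.0], [617.0, -180.0], [421.0, -156.0]] mean [540.7  29.7] len [199. 399. 198.] ang [ -6.5 -96.4 172.9]
pl_scene [[471.0, 239.0], [662.0, 218.0], [621.0, -176.0]] mean [584.6  93.8] len [192. 396.] ang [ -6.1 -96. ]
lid_side [[484.0, -46.0], [587.0, -51.0], [580.0, -146.0], [479.0, -138.0]] mean [532.4 -95.5] len [103.  94. 100.] ang [ -2.8 -94.5 176. ]
lid_scene [[482.0, -136.0], [484.0, -48.0], [594.0, -49.0], [584.0, -138.0]] mean [536.1 -92.3] len [ 88. 110.  89.] ang [ 88.6  -0.6 -96.1]
stop_side [[508.0, 221.0], [614.0, 209.0]] mean [561.4 215. ] len [107.] ang [-6.]
stop_scene [[507.0, 221.0], [511.0, 203.0], [614.0, 191.0], [615.0, 208.0]] mean [561.6 205.5] len [ 19. 104.  17.] ang [-77.3  -6.4  87.3]
green (array([445.2, 383.3,  17. ]), np.float64(1.9))
red (array([572.7, 352. ,  16.2]), np.float64(1.2))
spool top (array([396.7,  71.7,  43.8]), np.float64(0.9))
jar top (array([692.6, 102.5,  63.7]), np.float64(2.1))
pl_side [[-0.0, 0.0], [0.0, -0.0], [-2.2, -0.9], [1.8, 0.4]] [[464.0, 239.0], [661.0, 216.0], [613.0, -177.0], [424.0, -157.0]] [540.6  30.1]
pl_scene [[-1.3, 0.3], [-1.2, 1.0], [0.1, -1.2]] [[473.0, 236.0], [665.0, 217.0], [617.0, -177.0]] [585.3  91.8]
lid_side [[0.0, -0.0], [2.1, -1.3], [-0.5, -1.6], [0.5, -0.1]] [[484.0, -46.0], [592.0, -49.0], [579.0, -142.0], [480.0, -138.0]] [533.7 -93.8]
lid_scene [[0.2, 0.5], [-0.4, 0.5], [0.4, 0.3], [-1.1, -0.5]] [[484.0, -134.0], [486.0, -48.0], [594.0, -47.0], [584.0, -141.0]] [537.  -92.5]
stop_side [[-0.8, -0.7], [-0.5, -0.5]] [[507.0, 224.0], [614.0, 211.0]] [560.3 217.5]
stop_scene [[0.4, 3.9], [1.0, -0.2], [0.8, -0.8], [3.8, 3.2]] [[518.0, 224.0], [509.0, 204.0], [611.0, 192.0], [620.0, 217.0]] [564.7 209.3]
```

```bash
cat > plan.py <<'E'
from h import *
import sys,json
# usage: plan.py x y z yaw step  (mm, deg)
def pose():
    s=manip.get_state(); q=s["ee_rot"]; m=R.from_quat([q[1],q[2],q[3],q[0]]).as_matrix()
    return s,np.array(s["position"])*1000,np.degrees(np.arctan2(m[1,0],m[0,0])),m
if __name__=="__main__":
    x,y,z,yw,st=map(float,sys.argv[1:6]); s,p,a,m=pose(); T=np.array([x,y,z])
    print("at",p.round(1),"yaw",round(a,2),"tilt",m[:,2].round(3),"F",np.array(s["contact_force"]).round(2),"w",round(s["width"]*1000,1),"t",s["clock"])
    da=-((yw-a+180)%360-180); n=int(np.ceil(max(np.linalg.norm(T-p)/st,abs(da)/7)))or 1; rows=[]
    for i in range(n):
        r=np.radians(a); X=np.array([np.cos(r),np.sin(r),0]); Y=np.array([np.sin(r),-np.cos(r),0])
        d=(T-p)/n if i==0 else d
        rows.append([[round(float(d@X),1),round(float(d@Y),1),round(float(-d[2]),1)],round(da/n,2)]); a-=da/n
    for i in range(0,n,10): print(json.dumps(rows[i:i+10]))
E
python3 plan.py 526 -160 200 -3 40
python3 - <<'E'
from m import *
f,*S=cam("side"); m=hsvm(f,(130,80,50),(155,255,255))
for b,st,ce in blobs(m,mn=100): print(ce,rect(b,.068,S),rect(b,.06,S)[0])
E
```

```text
at [256.7 514.4 231. ] yaw 63.48 tilt [-0. -0. -1.] F [ 0.06  0.35 -0.2 ] w 85.4 t 0.3
[[[-25.4, 28.5, 1.6], 3.5], [[-23.6, 30.0, 1.6], 3.5], [[-21.8, 31.4, 1.6], 3.5], [[-19.8, 32.7, 1.6], 3.5], [[-17.8, 33.8, 1.6], 3.5], [[-15.7, 34.9, 1.6], 3.5], [[-13.5, 35.7, 1.6], 3.5], [[-11.3, 36.5, 1.6], 3.5], [[-9.1, 37.1, 1.6], 3.5], [[-6.8, 37.6, 1.6], 3.5]]
[[[-4.5, 38.0, 1.6], 3.5], [[-2.1, 38.2, 1.6], 3.5], [[0.2, 38.2, 1.6], 3.5], [[2.5, 38.1, 1.6], 3.5], [[4.8, 37.9, 1.6], 3.5], [[7.1, 37.5, 1.6], 3.5], [[9.4, 37.0, 1.6], 3.5], [[11.7, 36.4, 1.6], 3.5], [[13.9, 35.6, 1.6], 3.5]]
[313.2080574  371.66942605] ([[476.29998779296875, -340.1000061035156], [572.2999877929688, -362.3999938964844], [598.0999755859375, -251.0], [502.1000061035156, -228.6999969482422]], array([ 537.2, -295.5]), array([114.4,  98.6])) [[476.3999938964844, -336.29998779296875], [573.4000244140625, -358.79998779296875], [599.5, -246.1999969482422], [502.5, -223.6999969482422]]
```

carry_out:
  series:
    - [[-25.5,28.5,1.5],3.5]
    - [[-23.5,30.0,1.5],3.5]
    - [[-22,31.5,1.5],3.5]
    - [[-20,32.5,1.5],3.5]
    - [[-18,34,1.5],3.5]
    - [[-15.5,35,1.5],3.5]
    - [[-13.5,35.5,1.5],3.5]
    - [[-11.5,36.5,1.5],3.5]
    - [[-9,37,1.5],3.5]
    - [[-7,37.5,1.5],3.5]
  fingers: 50

```text
clock: 1.18
position: [0.3979, 0.1526, 0.214]
ee_rot: [-0.003, 0.971, 0.24, 0.003]
contact_force: [0.8, 0.9, -0.1]
width: 0.0501
```

carry_out:
  series:
    - [[-4.5,38,1.5],3.5]
    - [[-2,38,1.5],3.5]
    - [[0,38,1.5],3.5]
    - [[2.5,38,1.5],3.5]
    - [[5,38,1.5],3.5]
    - [[7,37.5,1.5],3.5]
    - [[9.5,37,1.5],3.5]
    - [[11.5,36.5,1.5],3.5]
    - [[14,35.5,1.5],3.5]

```text
clock: 1.93
position: [0.5193, -0.1876, 0.2007]
ee_rot: [-0.004, 0.999, -0.049, 0.006]
contact_force: [-0.2, 0.2, 0.3]
width: 0.0502
```

```bash
python3 plan.py 526 -178 100 -3 40
python3 - <<'E'
from m import *
f,*C=cam("wrist"); cv2.imwrite("pics/w1.png",f)
E
```

```text
at [ 519.3 -187.6  200.7] yaw -5.6 tilt [ 0.012  0.008 -1.   ] F [-0.24  0.21  0.29] w 50.2 t 1.9333
[[[1.9, -3.4, 33.6], -0.87], [[2.0, -3.4, 33.6], -0.87], [[2.0, -3.3, 33.6], -0.87]]
```

View pics/w1.png

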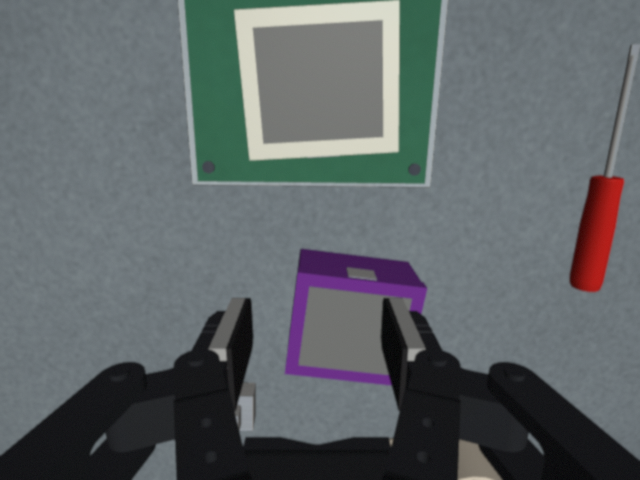

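The wrist view shows the lid from (235,10) to (399,153), the plate's rear edge running (193,183) to (430,185), and the purple look-alike below it.

```bash
python3 - <<'E'
from m import *
f,*C=cam("wrist"); print(manip.get_state()["position"])
for k,p,z in(("plate",[(193,183),(430,185),(445,10),(182,10)],.008),("lid",[(235,10),(398,0),(399,153),(249,160)],.068)):
    w=ray(p,*C,z)[:,:2]*1000; d=np.diff(w,axis=0); print(k,w.round(1).tolist(),w.mean(0).round(1),np.linalg.norm(d,axis=1).round(),np.degrees(np.arctan2(d[:,1],d[:,0])).round(1))
cv2.imwrite("pics/w2.png",f)
E
python3 plan.py 526 -180 100 -3 33
```

```text
[ 0.52124008 -0.19162121  0.20006717]
plate [[425.2, -167.9], [623.8, -190.5], [637.3, -59.1], [442.2, -39.7]] [ 532.1 -114.3] [200. 132. 196.] [ -6.5  84.2 174.3]
lid [[489.8, -57.0], [589.5, -61.5], [586.4, -153.6], [484.5, -147.7]] [ 537.6 -105. ] [100.  92. 102.] [ -2.6 -91.9 176.7]
at [ 521.2 -191.6  200.1] yaw -5.72 tilt [ 0.013  0.004 -1.   ] F [-0.26  0.43 -0.72] w 50.0 t 2.0333
[[[0.9, -3.0, 25.0], -0.68], [[0.9, -3.0, 25.0], -0.68], [[1.0, -3.0, 25.0], -0.68], [[1.0, -3.0, 25.0], -0.68]]
```

carry_out:
  series:
    - [[2,-3,25],-0.7]
    - [[2,-3,25],-0.7]
    - [[2,-3,25],-0.7]
    - [[2,-3,25],-0.7]
    - [[0,0,0],0]

```text
clock: 2.45
position: [0.5338, -0.1824, 0.0989]
ee_rot: [-0.001, 1.0, -0.026, 0.009]
contact_force: [-0.8, 0.3, -0.6]
width: 0.0503
```

```bash
python3 plan.py 531 -180 36 -3 20
```

```text
at [ 533.8 -182.4   98.9] yaw -3.02 tilt [ 0.018  0.002 -1.   ] F [-0.77  0.29 -0.57] w 50.3 t 2.45
[[[-0.7, -0.6, 15.7], -0.01], [[-0.7, -0.6, 15.7], -0.01], [[-0.7, -0.6, 15.7], -0.01], [[-0.7, -0.6, 15.7], -0.01]]
```

carry_out:
  series:
    - [[-1.5,0,16],0]
    - [[-1.5,0,16],0]
    - [[-1,0,16],0]
    - [[-1,0,14],0]
    - [[0,0,0],0]

```text
clock: 2.87
position: [0.5313, -0.1807, 0.0393]
ee_rot: [-0.001, 1.0, -0.025, 0.011]
contact_force: [-1.0, -0.4, 0.9]
width: 0.0499
```

```bash
python3 plan.py 532 -150 36 -3 5
python3 - <<'E'
from m import *
f,*C=cam("side"); cv2.imwrite("pics/s2.png",cv2.resize(f[110:380,180:400],None,fx=2.2,fy=2.2,interpolation=2))
E
```

```text
at [ 531.3 -180.7   39.3] yaw -2.86 tilt [ 0.022  0.001 -1.   ] F [-0.96 -0.39  0.91] w 49.9 t 2.8667
[[[-0.1, -4.4, 0.5], 0.02], [[-0.1, -4.4, 0.5], 0.02], [[-0.1, -4.4, 0.5], 0.02], [[-0.1, -4.4, 0.5], 0.02], [[-0.1, -4.4, 0.5], 0.02], [[-0.1, -4.4, 0.5], 0.02], [[-0.1, -4.4, 0.5], 0.02]]
```

View pics/s2.png

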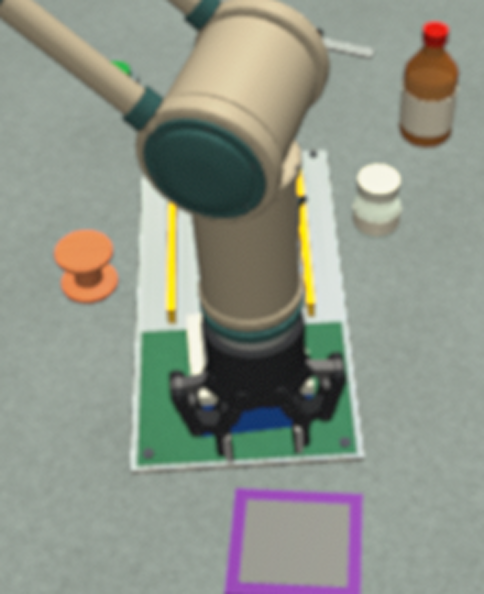

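The side view shows both fingers behind the box, at crop pixels (228,440) and (300,435), clear of the rails and the purple box. Next I approach to contact.

carry_out:
  series:
    - [[0,-5,0.5],0]
    - [[0,-5,0.5],0]
    - [[0,-5,0.5],0]
    - [[0,-5,0.5],0]
    - [[0,-5,0.5],0]
    - [[0,-5,0.5],0]
    - [[0,-5,0],0]
    - [[0,-5,0],0]

```text
clock: 3.58
position: [0.539, -0.1395, 0.0446]
ee_rot: [0.003, 1.0, -0.024, 0.018]
contact_force: [0.3, -1.1, -1.1]
width: 0.0499
```

```bash
python3 plan.py 540 -60 36 -6.3 5|head -1
python3 - <<'E'
from m import *
g,*C=cam("scene"); cv2.imwrite("pics/n2.png",cv2.resize(g[150:320,210:480],None,fx=2.8,fy=2.8,interpolation=2))
E
```

```text
at [ 539.  -139.5   44.6] yaw -2.8 tilt [ 0.035 -0.007 -0.999] F [ 0.29 -1.15 -1.1 ] w 49.9 t 3.5833
```

View pics/n2.png

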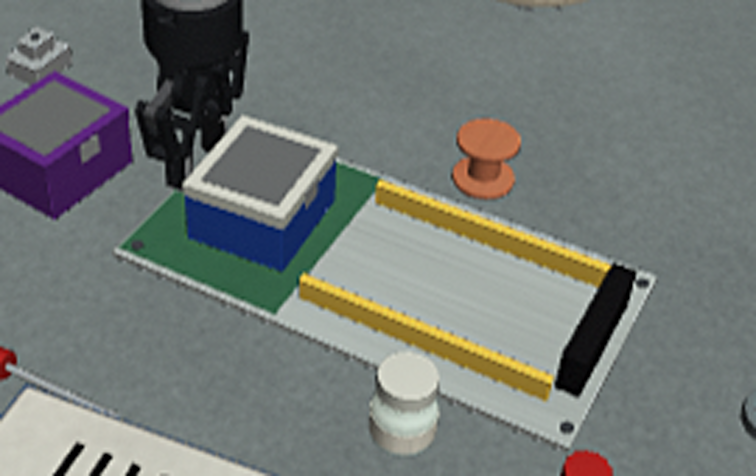

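```bash
cat > box.py <<'E'
from m import *
from plan import pose
import sys
L0=np.array([541.5,30.5]); a0=np.radians(83.7); ex=np.array([np.cos(a0),np.sin(a0)]); ey=np.array([-ex[1],ex[0]])
lane=lambda w:np.round([(w-L0)@ex,(w-L0)@ey],1)
def lid(name="scene"):
    f,*C=cam(name); hm=cv2.inRange(cv2.cvtColor(f,cv2.COLOR_BGR2HSV),(15,5,150),(40,60,255))
    out=[]
    for m,st,ce in blobs(hm,mn=150):
        w=ray(ce,*C,.068)[0,:2]*1000; l=lane(w)
        if abs(l[1])<40 and -190<l[0]<200:
            c=max(cv2.findContours(m.astype(np.uint8),0,1)[0],key=len)[:,0]
            r=cv2.minAreaRect((ray(c,*C,.068)[:,:2]*1000).astype(np.float32)); g=(r[2]-83.7+45)%90-45
            print(name,"lid lane",lane(np.array(r[0])),"size",np.round(r[1],1),"yaw-lane",round(g,2),"bounds",st[:4])
if __name__=="__main__":
    s,p,a,m=pose(); print("TCP lane",lane(p[:2]),"z",p[2].round(1),"yaw-lane",round(a+6.3,2),"tilt",m[:,2].round(3),"F",np.array(s["contact_force"]).round(1),"t",round(s["clock"],2))
    for n in sys.argv[1:]: lid(n)
E
python3 box.py scene side
```

```text
TCP lane [-168.2  -15.9] z 44.6 yaw-lane 3.5 tilt [ 0.035 -0.005 -0.999] F [0.4 0.  0.6] t 3.63
scene lid lane [-113.    -5.5] size [ 91.1 101.3] yaw-lane 3.63 bounds [276 192  55  37]
side lid lane [-149.8  -13.9] size [17.7 47.4] yaw-lane 3.8 bounds [286 275  26  10]
```

carry_out:
  series:
    - [[0,6,2],0]
    - [[-6,0,4],0]
    - [[-6,0,3],0]
    - [[0,0,0],0]

```text
clock: 4.07
position: [0.5257, -0.1452, 0.0339]
ee_rot: [0.002, 1.0, -0.025, 0.017]
contact_force: [-0.9, 0.4, -0.3]
width: 0.0503
```

```bash
python3 box.py scene
```

```text
TCP lane [-176.4   -3.5] z 33.9 yaw-lane 3.49 tilt [ 0.034 -0.005 -0.999] F [-0.9  0.4 -0.3] t 4.07
scene lid lane [-113.    -5.5] size [ 91.3 101.2] yaw-lane 3.42 bounds [276 192  55  37]
```

carry_out:
  series:
    - [[-1,-5,0.5],0]
    - [[-1,-6,0.5],0]
    - [[-1,-7,0.5],0]
    - [[-1,-7,0.5],0.7]
    - [[-1,-7,0.5],0.7]
    - [[-1,-7,0.5],0.7]

```text
clock: 4.62
position: [0.5255, -0.1081, 0.0326]
ee_rot: [0.005, 0.999, -0.044, 0.021]
contact_force: [-0.1, -2.9, 2.0]
width: 0.0498
```

```bash
python3 box.py scene
```

```text
TCP lane [-139.5    0.7] z 32.6 yaw-lane 1.26 tilt [ 0.042 -0.013 -0.999] F [-0.1 -2.9  2. ] t 4.62
scene lid lane [-83.1  -5.1] size [ 90.7 100.4] yaw-lane 1.05 bounds [287 196  56  37]
```

carry_out:
  series:
    - [[-0.8,-8,0.2],0]
    - [[-0.8,-8,0.2],0]
    - [[-0.8,-8,0.2],0]
    - [[-0.8,-8,0.2],0]
    - [[-0.8,-8,0.2],0]
    - [[-0.8,-8,0.2],0]
    - [[-0.8,-8,0.2],0]

```text
clock: 5.25
position: [0.5265, -0.0463, 0.0318]
ee_rot: [0.006, 0.999, -0.043, 0.024]
contact_force: [0.5, -3.6, 2.9]
width: 0.0497
```

```bash
python3 box.py scene
```

```text
TCP lane [-78.    6.5] z 31.8 yaw-lane 1.36 tilt [ 0.047 -0.015 -0.999] F [ 0.5 -3.6  2.9] t 5.25
scene lid lane [-21.9   0.7] size [ 91.6 100.9] yaw-lane 1.52 bounds [312 203  56  39]
```

carry_out:
  series:
    - [[0,-8,0],0.5]
    - [[0,-8,0],0.5]
    - [[0,-8,0],0.4]
    - [[0,-8,0],0]
    - [[0,-8,0],0]
    - [[0,-8,0],0]
    - [[0,-8,0],0]
    - [[0,-8,0],0]

```text
clock: 5.97
position: [0.5307, 0.0244, 0.0301]
ee_rot: [0.006, 0.998, -0.055, 0.021]
contact_force: [-1.3, -2.3, 1.8]
width: 0.0498
```

```bash
python3 box.py scene
```

```text
TCP lane [-7.2 10.1] z 30.1 yaw-lane -0.02 tilt [ 0.041 -0.013 -0.999] F [-1.3 -2.3  1.8] t 5.97
scene lid lane [48.7  2.1] size [ 91.2 100.8] yaw-lane 0.22 bounds [341 212  57  42]
```

carry_out:
  series:
    - [[0.6,-8,-0.5],0]
    - [[0.6,-8,-0.5],0]
    - [[0.6,-8,-0.5],0]
    - [[0.6,-8,-0.5],0]
    - [[0.6,-8,-0.5],0]
    - [[0.6,-7,-0.5],0]
    - [[0.6,-5,0],0]

```text
clock: 6.6
position: [0.5384, 0.0836, 0.031]
ee_rot: [0.004, 0.998, -0.055, 0.017]
contact_force: [0.3, -2.4, 1.8]
width: 0.0499
```

```bash
python3 box.py scene
```

```text
TCP lane [52.5  8.9] z 31.0 yaw-lane -0.02 tilt [ 0.034 -0.01  -0.999] F [ 0.3 -2.4  1.8] t 6.6
scene lid lane [108.6   0.9] size [ 91.2 101.2] yaw-lane -0.04 bounds [366 221  57  44]
```

carry_out:
  series:
    - [[0.3,-3,0],0]
    - [[0.3,-3,0],0]
    - [[0.3,-3,0],0]
    - [[0.3,-3,0],0]
    - [[0.3,-3,0],0]

```text
clock: 7.07
position: [0.5417, 0.0984, 0.0311]
ee_rot: [0.006, 0.998, -0.054, 0.017]
contact_force: [-1.5, -15.9, 3.0]
width: 0.0503
```

```bash
python3 box.py scene
```

```text
TCP lane [67.5  7.3] z 31.1 yaw-lane 0.09 tilt [ 0.034 -0.014 -0.999] F [ -1.5 -15.9   3. ] t 7.07
scene lid lane [123.5  -0.5] size [ 91.4 101.6] yaw-lane -0.33 bounds [372 223  58  45]
```

carry_out:
  series:
    - [[0,-1.5,0],0]
    - [[0,-1,0],0]
    - [[0,0,0],0]

```text
clock: 7.37
position: [0.5416, 0.0979, 0.0312]
ee_rot: [0.009, 0.998, -0.054, 0.017]
contact_force: [0.3, 0.6, -0.3]
width: 0.0502
```

```bash
python3 box.py scene
```

```text
TCP lane [67.   7.3] z 31.2 yaw-lane 0.1 tilt [ 0.032 -0.019 -0.999] F [ 0.3  0.6 -0.3] t 7.37
scene lid lane [123.3  -0.7] size [ 91.4 100.8] yaw-lane 0.16 bounds [372 224  58  44]
```

carry_out:
  series:
    - [[0,5,0],0]
    - [[0,8,0],0]
    - [[0,8,-8],0]
    - [[0,2,-30],0]
    - [[0,0,-35],0]
    - [[0,0,-35],0]
    - [[0,0,-20],0]
    - [[0,0,0],0]

```text
clock: 8.08
position: [0.5335, 0.074, 0.1656]
ee_rot: [0.007, 0.998, -0.056, 0.015]
contact_force: [0.9, 0.4, -0.4]
width: 0.0501
```

```bash
python3 box.py scene side; python3 plan.py 445 383 130 10 36
```

```text
TCP lane [42.4 12.7] z 165.6 yaw-lane -0.06 tilt [ 0.029 -0.015 -0.999] F [ 0.9  0.4 -0.4] t 8.08
scene lid lane [122.   -0.8] size [ 94.  100.6] yaw-lane 0.07 bounds [372 224  58  44]
side lid lane [124.6   1.8] size [ 99.4 102.9] yaw-lane 0.59 bounds [263 167  48  32]
at [531.6  74.  162. ] yaw -6.36 tilt [ 0.024 -0.015 -1.   ] F [-0.77  0.92 -0.37] w 49.8 t 8.1833
[[[-13.4, -33.1, 3.6], -1.82], [[-12.3, -33.5, 3.6], -1.82], [[-11.2, -33.8, 3.6], -1.82], [[-10.2, -34.2, 3.6], -1.82], [[-9.1, -34.5, 3.6], -1.82], [[-8.0, -34.7, 3.6], -1.82], [[-6.9, -35.0, 3.6], -1.82], [[-5.8, -35.2, 3.6], -1.82], [[-4.6, -35.3, 3.6], -1.82]]
```

carry_out:
  series:
    - [[-13.5,-33,3],-1.8]
    - [[-12.5,-33.5,3],-1.8]
    - [[-11,-34,3],-1.8]
    - [[-10,-34,3],-1.8]
    - [[-9,-34.5,3],-1.8]
    - [[-8,-34.5,3],-1.8]
    - [[-7,-35,3],-1.8]
    - [[-6,-35,3],-1.8]
    - [[-4.5,-35,3],-1.8]
    - [[0,0,0],0]
  fingers: 0

```text
clock: 9.02
position: [0.4341, 0.3854, 0.1085]
ee_rot: [0.013, 0.996, 0.087, -0.002]
contact_force: [1.4, -1.2, 0.6]
width: 0.0002
```

```bash
python3 plan.py 445 383 60 10 30
python3 - <<'E'
from m import *
from box import lane
f,*C=cam("side"); cv2.imwrite("pics/s3.png",cv2.resize(f[110:340,180:400],None,fx=2.6,fy=2.6,interpolation=2))
f,*C=cam("wrist"); cv2.imwrite("pics/w3.png",f)
for m,st,ce in blobs(hsvm(f,(50,120,60),(85,255,255)),mn=100): print("green",ce,st,ray(ce,*C,.017).round(4))
E
```

```text
at [434.1 385.4 108.5] yaw 9.99 tilt [-0.002 -0.027 -1.   ] F [ 1.45 -1.23  0.61] w 0.2 t 9.0167
[[[5.2, 2.1, 24.2], -0.01], [[5.2, 2.1, 24.2], -0.01]]
green [334.09637144 240.98322279] [ 306  213   57   57 2563] [[0.4454 0.3806 0.017 ]]
```

View pics/w3.png

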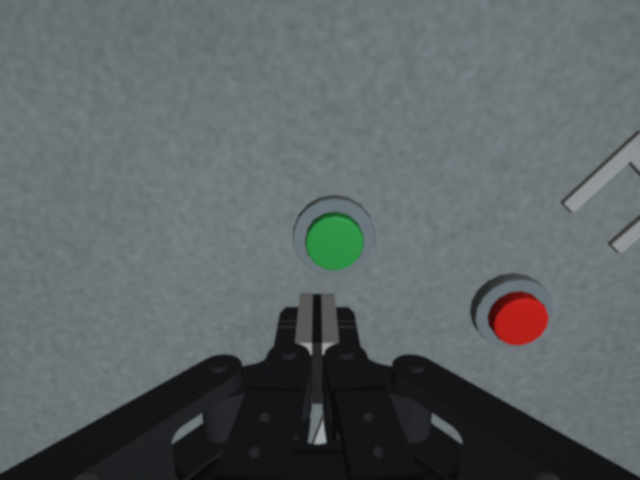

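The wrist view has the green cap at (334,241), the red at (520,318), and the closed fingertips short of the cap. Its cast point agrees with the triangulated one within 3 mm.

carry_out:
  series:
    - [[6,2,25],0]
    - [[6,2,25],0]
    - [[0,0,18],0]
    - [[0,0,0],0]

```text
clock: 9.45
position: [0.4484, 0.3714, 0.0373]
ee_rot: [0.017, 0.996, 0.085, -0.003]
contact_force: [-1.0, -0.4, -0.8]
width: 0.0001
```

```bash
python3 plan.py 445 382 24 10 30; python3 box.py
```

```text
at [448.4 371.4  37.3] yaw 9.71 tilt [-0.003 -0.035 -0.999] F [-1.03 -0.4  -0.79] w 0.1 t 9.45
[[[-1.5, -11.1, 13.3], -0.29]]
TCP lane [328.6 130. ] z 37.3 yaw-lane 16.01 tilt [-0.003 -0.035 -0.999] F [-1.  -0.4 -0.8] t 9.45
```

View pics/s3.png

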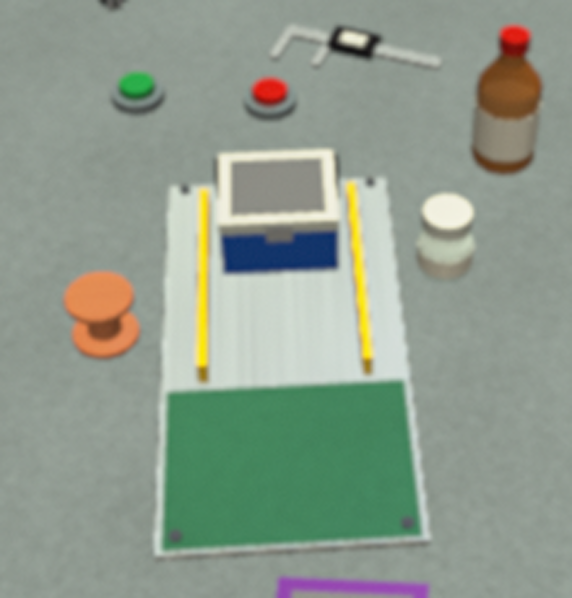

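The side view shows the box square against the stop and centred (crop 217–340, 150–270), with the buttons unpressed. I'll centre the fingers over the green cap and press.

carry_out:
  series:
    - [[-2,-11,6],0]
    - [[0,0,6],0]
    - [[0,0,0],0]

```text
clock: 9.7
position: [0.445, 0.3787, 0.0239]
ee_rot: [0.018, 0.996, 0.082, -0.004]
contact_force: [-0.0, 0.3, 0.1]
width: -0.0001
```

```bash
python3 plan.py 445 382 10 10 30
```

```text
at [445.  378.7  23.9] yaw 9.42 tilt [-0.006 -0.037 -0.999] F [-0.    0.31  0.08] w -0.1 t 9.7
[[[0.5, -3.2, 13.9], -0.58]]
```

carry_out:
  series:
    - [[0,-2.5,3],0]
    - [[0,-0.5,3],0]
    - [[0,-0.5,3],0]
    - [[0,0,2],0]
    - [[0,0,1],0]

```text
clock: 10.12
position: [0.4453, 0.3819, 0.0161]
ee_rot: [0.018, 0.996, 0.083, -0.002]
contact_force: [-1.3, -2.3, 6.6]
width: -0.0005
```

carry_out:
  series:
    - [[0,0,2],0]
    - [[0,0,2],0]
    - [[0,0,2],0]

```text
clock: 10.37
position: [0.4453, 0.3819, 0.016]
ee_rot: [0.018, 0.996, 0.083, -0.001]
contact_force: [-3.5, -3.0, 11.6]
width: -0.0001
```

Run:
```python
from m import *
f,*C=cam("scene"); cv2.imwrite("pics/g_down.png",f)
for m,st,ce in blobs(hsvm(f,(50,120,60),(85,255,255)),mn=20):
    if ce[0]>450: print(ce,st)
```

```text
[510.47887324 261.28169014] [504 255  16  11  71]
```

carry_out:
  series:
    - [[0,0,3],0]
    - [[0,0,3],0]

```text
clock: 10.58
position: [0.4454, 0.382, 0.0158]
ee_rot: [0.017, 0.996, 0.083, 0.0]
contact_force: [-4.5, -4.7, 20.6]
width: -0.0001
```

carry_out:
  series:
    - [[0,0,-10],0]
    - [[0,0,-25],0]
    - [[0,0,-35],0]
    - [[0,0,-35],0]
    - [[0,0,-20],0]
    - [[0,0,0],0]

```text
clock: 11.08
position: [0.4453, 0.3883, 0.1481]
ee_rot: [0.015, 0.996, 0.084, 0.003]
contact_force: [1.3, 0.9, 1.3]
width: -0.0001
```

```bash
python3 - <<'E'
from m import *
f,*C=cam("scene")
for m,st,ce in blobs(hsvm(f,(50,120,60),(85,255,255)),mn=20):
    if ce[0]>450: print(ce,st)
o=cv2.imread("pics/g_down.png"); cv2.imwrite("pics/g.png",np.vstack([cv2.resize(i[230:320,450:550],None,fx=3.3,fy=3.3,interpolation=2) for i in(o,f)]))
E
python3 box.py scene side
```

```text
[512.36363636 258.46666667] [505 252  16  14 165]
TCP lane [344.6 135.4] z 146.6 yaw-lane 15.91 tilt [ 0.006 -0.031 -1.   ] F [ 0.   0.3 -0. ] t 11.13
scene lid lane [121.8  -0.7] size [ 93.7 101.1] yaw-lane -0.26 bounds [372 224  58  44]
side lid lane [123.    1.8] size [102.3 102.9] yaw-lane 0.59 bounds [263 167  48  33]
```

View pics/g.png

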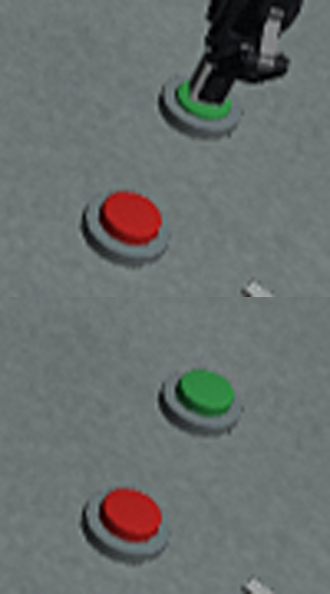

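Pressed, the green cap sits flush with its housing; released, it is back up at pixel (512,258). The box hasn't moved.

```bash
python3 -c "
from rig import manip; print(manip.sign_off())"
```

```text
the job is handed in; nothing more can be done
None
```

I pushed the blue box down the lane to the stop with both fingers, backed the arm off, pressed the green button to the bottom and released it. I then handed the job in at about 11 s. No verdict was reported.

- **Box:** further pushing against the stop no longer moved it, and the push force had reached about 16 N. The two cameras put it at lane x 122–125 mm, y −1 to +2 mm and within 0.6° of square. The true home position is x = 125 mm. I trust the force contact more than the cameras, which scatter by 2–3 mm.
- **Rails and red button:** I steered the box down the middle, and in the camera checks it and the fingers stayed clear of the rails. There was no force jump before the stop. The red button was never approached.
- **Green button:** the fingers bottomed out at z = 16 mm with the force rising to about 20 N. The picture showed the cap down, and up again after release. My triangulated cap height (17 mm) was about 5 mm lower than where contact was felt, so I pressed by feel.
- **Tool tilt:** the tool tilted by up to about 2.7° as the rows added up, and I corrected the resulting position drift along the way.

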